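Lay the washing-powder carton down and stow it under the dispenser

TASK

Free the tall washing-powder carton: first draw the red keeper fully back towards the robot, then swing the yellow retaining bar wide open. Tip the carton over the edge of the low tiled step so that it lies flat on its back on the step, then slide it lengthwise straight into the niche under the dispenser until its top end is fully home against the end wall. Leave the bar and keeper open, and do not disturb the tub, jar, funnel or scoop.

Things in the scene. Friction and masses are not known exactly. Their poses are not given: they have to be found in the camera images.
- rack: fixed rack; offsets below are in its frame, mm. Origin: middle of the step's front edge, at ledge height. x points away from the robot (yaw within 0.25 rad), y to the left, from carton to niche, z up. Low white tiled step 10 high, x -85..85, y 0..285; its edge at y = 0 blocks the carton's foot. Steel hinge post 18 thick, 134 high at x 96, y 16: a wide hand sliding the carton passes it
- niche_end (a point): middle of the niche's end wall, rack (0, 285, 35). Niche at the far end of the step: inner cheek faces at x -70 and 70, y 215..285, roof underside at z 100. Above it, on a tiled upstand 250 high (x -100..100, y 285..305), the white push dispenser (z 115..235, front y 230)
- pipe_end (a point): free end of the steel pipe overhead, rack (-15, -12, 300); 22 thick, runs from here along x to x 132, where a post carries it; green pegs clipped on it up to z 345. It passes over the carton: a hand that pushes the carton along y must lean 30 to 45 degrees, its body towards -y, to pass below it
- track (a point): middle of the top of the grey keeper track, rack (-155, 30, 102); the track fills x -188..-122, y 14..46 below it
- keeper (a joint): red sliding keeper, m: about 0 closed, 0.040 drawn fully back (along rack -x, towards the robot). About 1.5 N friction, stays where left. Closed, its tongue (z 111 to 129) stands on the +y side of the bar's free end and blocks the bar; clear from 0.015
- keeper_tab (a point): middle of the keeper's upright red tab, rack (-130, 30, 152) when closed; tab 10 along x, 24 along y, from z = 120 to 170; can be pinched from above along x
- bar (a joint): yellow retaining bar, rad: 0 closed (lies along rack x on the +y side of the carton), grows as its free end swings to +y, up to 1.65. About 0.08 N m of hinge friction, stays where left. Fully out of the carton's way from 1.5
- bar_hinge (a point): bar's vertical hinge axis at bar height, rack (96, 16, 120)
- bar_lug (a point): centre of the black upright lug on the bar's free end, rack (-76, 16, 152) when closed; lug 16 along the bar, 10 thick across it, from z 129 to 175, 172 from the hinge axis. Push it or pinch it to swing the bar. Bar below it: 184 long from the hinge, 14 thick, z 111 to 129; its last 30 stick out past the carton towards the robot
- carton_mid (a point): centre of the loose washing-powder carton (blue and brown), 100 (own x) x 50 (own y) x 190 tall (own z), about 0.4 kg. Starts upright on the ledge, its back (own +y face) about 5 to 20 from the step's edge, within 0.08 rad of the rack's yaw and 6 of rack x 0. Lying home on its back: centre at rack (0, 190, 35), own y down, own z along rack y
- tub_mid (a point): bystander: middle of the closed blue detergent tub, 106 x 86 x 104 high
- jar_mid (a point): bystander: middle of the glass jar with steel lid, 72 diameter, 110 high
- funnel_mid (a point): bystander: the stainless funnel standing mouth down, 96 diameter, 105 high; the point is 50 up its axis
- scoop_mid (a point): bystander: the white measuring scoop, cup 48 diameter, 32 high, with a handle, about 120 long over all; the point is 30 from the cup's axis towards the handle, 20 up
Things that resemble listed ones, but are neither listed nor needed, are in the scene too. Of the things that look like the part that bears carton_mid, the smaller one is meant.

How it is judged:
On the way, in this order (a step that is already met when the one before it is completed fails the run):
1. the keeper is drawn back while the bar is still closed (value of joint keeper above 0.03 m and value of joint bar below 0.15 rad), for 0.1 s.
2. the bar is swung wide open, the carton still upright (value of joint bar above 1.4 rad and angle between carton_mid's own z axis and vertical below 0.15 rad), for 0.1 s.
3. the carton lies on its back on the step, not yet home (angle between carton_mid's own y axis and vertical above 2.95 rad and z of carton_mid in the frame of rack below 0.045 m and y of carton_mid in the frame of rack below 0.165 m), for 0.1 s.
At the end, for the whole second after the job is handed in: The carton rests flat on its back (within 8 degrees) on the step, lengthwise in the niche (square to it within 8 degrees, within 24 mm of the middle), its top end within 12 mm of the end wall; keeper drawn back at least 28 mm, bar open at least 1.4 rad (angle between carton_mid's own y axis and vertical above 3 rad and y of carton_mid in the frame of rack above 0.178 m and x of carton_mid in the frame of rack between -0.024 and 0.024 m and z of carton_mid in the frame of rack below 0.043 m and angle between the z axis of carton_mid and the y axis of rack, either way round below 0.14 rad and value of joint keeper above 0.028 m and value of joint bar above 1.4 rad and linear speed of carton below 0.02 m/s); the robot touches nothing.
It fails at once if the tub is moved more than 30 mm or tipped (distance of tub_mid from where it was at the start of the episode above 0.03 m or angle between tub_mid's own z axis and vertical above 0.35 rad).
It fails at once if the jar is moved more than 30 mm or tipped (distance of jar_mid from where it was at the start of the episode above 0.03 m or angle between jar_mid's own z axis and vertical above 0.35 rad).
It fails at once if the funnel is moved more than 30 mm or tipped (distance of funnel_mid from where it was at the start of the episode above 0.03 m or angle between funnel_mid's own z axis and vertical above 0.35 rad).
It fails at once if the scoop is moved more than 30 mm or tipped (distance of scoop_mid from where it was at the start of the episode above 0.03 m or angle between scoop_mid's own z axis and vertical above 0.35 rad).
It also fails if it takes over 72 s, if anything falls off the work surface, if the arm or the gripper's body presses on something with over 40 N, if the wrist force passes 120 N, or if a joint passes its speed limit or range.

ROBOT

A 7-joint arm with a two-finger parallel gripper is mounted at the origin on the work surface. World frame = base frame: x ahead of the robot, y to its left, z up, the work surface at z = 0. Lengths are in m, angles in rad, forces in N, time in s.
With the tool pointing down it reaches from about 0.425 to 0.875 m from the base axis. Payload 4.7 kg.
Tool frame: the origin (TCP) lies midway between the tips of the shut fingers; the grasp point (between the pads) lies ctrl.grasp_offset behind it (ctrl.grasp_offset is the distance from the TCP to the grasp point, in m); z points along the fingers, y is the line along which they close (so a half turn about z gives the same grasp; the last joint's range is limited). The gripper opens to 87 mm and grips with 3 to 60 N. Pads are 19 mm wide; open, the fingers measure 117 mm over their backs; the gripper's body (75 mm by 190 mm) begins 51 mm behind the grasp point.
Start: joints at [1.143, 0.321, -0.07, 1.45, 0.023, 1.371, -0.057], TCP at [0.278, -0.588, 0.223] pointing down, gripper open.
Joint ranges: [-2.86, 2.86], [-0.3, 2.09], [-1.38, 1.24], [0.06, 2.45], [-1.56, 4.7], [0.09, 2.05], [-2.69, 2.69]. Speed limits (rad/s): [2.57, 2.57, 3.14, 3.14, 3.14, 3.14, 3.14].

INTERFACE

Orientations are given as a rotation vector (axis times angle).
In Python, from bench import ctrl gives the robot as it stands. The module is installed in compiled form; this text tells all that it offers.
- The arm moves only by the tool jog_arm, never from a script. Its argument "moves" is one flat list of numbers, 7 for each row, row after row: the shift along the tool's x, y, z in units of 30 cm (1.0 is 30 cm), then the turn, a rotation vector about the tool's x, y, z in units of 60 degrees (1.0 is 60 degrees), then the gripper's target within -1 to 1 (fully open at 1, half-way at 0, shut at -1). In form: [x, y, z, wx, wy, wz, fingers, x, y, z, wx, wy, wz, fingers, ...]. A call has exactly 8 rows; each row is the pose to reach, as a shift and turn from the pose commanded when the call began, along the tool's axes at that moment; what a row does not reach only later rows make up. A row lasts 1/8 s, in which the tool goes at most 62.5 mm and 10.7 degrees, less where a joint would pass 70% of its speed; a pose out of reach is approached as far as the arm can. A call with a number of a shift or a turn outside -1 to 1 is refused whole. A call with a gripper value outside its range is refused whole. The fingers move at their own pace and stop on an object; "newtons" is the grip in N (left out, the last holds). Time passes only in rows, so rows that repeat a pose let the fingers close, or fill a call up. It gives the time, the measured TCP pose, the force, the opening and the grip force at its end, in the units of the state.
- ctrl.get_state(): the state, without advancing time (a new reading comes with each control period).
- ctrl.get_image(name): name is "scene" or "top" or "wrist"; returns a dict with "pixels" (400x640x3 uint8, red, green, blue), "fx", "fy", "cx", "cy" (pixels), "xyz" and "rotation" of the camera in the world; the wrist camera has in their place "tool_from_camera" (4x4, takes a point from camera to tool coordinates, whose origin is the TCP and whose axes are the flange's). Camera axes: x right, y up, looking along -z (the intrinsics and any distortion apply to the point x, -y, -z); pixel columns grow to the right and rows downward; lengths in m; the calibration is good to about 2 mm. A picture is of the moment at which its call begins: read the wrist's pose just before it. There is no depth.
- ctrl.close_job(): hands the job in; it is judged then, once.
The state is a dict: "time": time; "joint_positions": joint angles; "qd": joint speeds; "joint_torque": joint torques, N m; "position": TCP position; "tool_rot": TCP orientation; "ft_force": force on the tool from outside, world axes, zero at the start; "torque": the same for the moment, N m; "grip_width": opening from 0.0 (shut) to 1.0 (fully open); "grip_force": force on a finger pad.
Only numpy, scipy, OpenCV 4.12 (cv2) and the standard library are available. Lean on these libraries where they do the work, as an engineer would, in place of code of your own. Each camera call takes 0.05 s, during which the arm holds its last target. There are 200 camera calls.

## Working session

There is one attempt and no reset: what is moved stays moved. The work goes in short steps, Python scripts to look and compute and a tool call to move; the robot and the scene stay as the last step left them, time stands still between calls to the robot, and variables do not carry over. Pictures are saved under pics/ and viewed, at most 10 in all, crops included, and the job is handed in when it is done.

Besides the shell and the picture viewer there is one more tool, called after "Call:" as name(argument=value, ...) on one line, values as JSON. jog_arm: Moves the arm, as the interface text tells. Its arguments: {"type":"object","properties":{"moves":{"type":"array"},"newtons":{"type":"number"}},"required":["moves"]}

```bash
mkdir -p pics
python3 - <<'E'
from bench import ctrl
import cv2,pickle,numpy as np
d={}
for n in("scene","top"):
    i=ctrl.get_image(n);d[n]=i
    cv2.imwrite(f"pics/{n}0.png",i["pixels"][:,:,::-1])
    print(n,{k:np.round(v,4).tolist() for k,v in i.items() if k!="pixels"})
pickle.dump(d,open("im0.pkl","wb"))
s=ctrl.get_state()
print({k:np.round(v,3).tolist() for k,v in s.items()},ctrl.grasp_offset)
E
```

```text
scene {'fx': 470.0628, 'fy': 470.0628, 'cx': 319.0482, 'cy': 193.3813, 'xyz': [1.0816, 0.4491, 1.107], 'rotation': [0.3119, 0.7135, 2.2694]}
top {'fx': 471.3783, 'fy': 471.3783, 'cx': 317.3556, 'cy': 197.4805, 'xyz': [0.5133, -0.0027, 1.3806], 'rotation': [0.0827, -0.0509, -1.5884]}
{'time': 0.1, 'joint_positions': [1.143, 0.322, -0.07, 1.452, 0.023, 1.371, -0.057], 'qd': [0.0, -0.001, -0.0, -0.002, -0.0, -0.002, 0.001], 'joint_torque': [0.0, -49.257, -0.406, -31.34, -0.064, 0.04, 0.0], 'position': [0.278, -0.587, 0.222], 'tool_rot': [-3.064, -0.688, 0.001], 'ft_force': [-0.646, 0.028, -0.352], 'torque': [0.021, -0.013, 0.046], 'grip_force': 0.0, 'grip_width': 1.002} 0.0187
```

View pics/scene0.png

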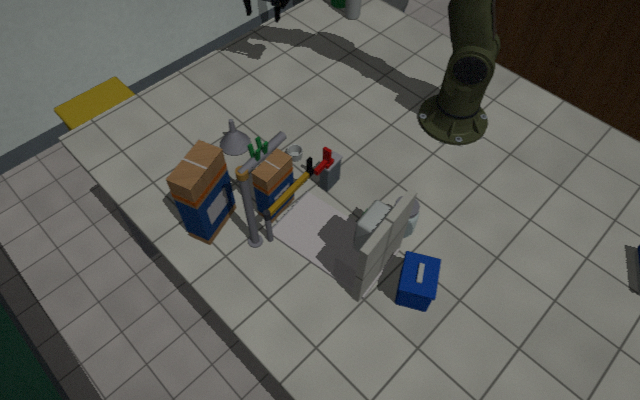

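View pics/top0.png

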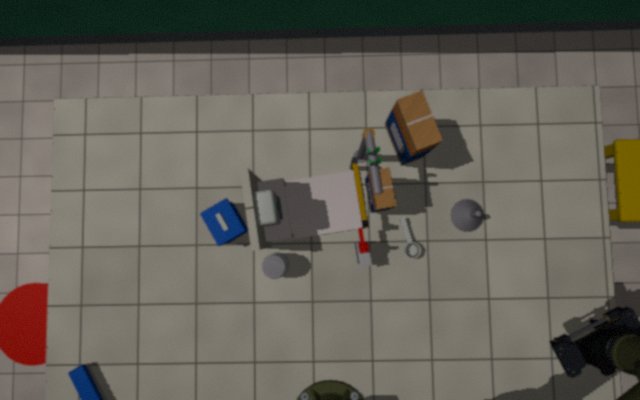

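The scene view shows the small carton at about (272,175) behind the yellow bar, the red keeper at (325,160) and the upstand/niche at (380,240). In the top view the rack runs from (250,250) to (375,175), with the scoop at (413,245), funnel at (467,215), jar at (275,265) and tub at (223,222). I'll zoom in for the landmarks.

```bash
cat > h.py <<'E'
import numpy as np,cv2,pickle
from scipy.spatial.transform import Rotation as R
def proj(i,P,wristT=None):
    P=np.atleast_2d(P)
    Rm=R.from_rotvec(i["rotation"]).as_matrix()
    c=(P-np.array(i["xyz"]))@Rm
    return np.c_[i["cx"]+i["fx"]*c[:,0]/-c[:,2], i["cy"]-i["fy"]*c[:,1]/-c[:,2]]
def ray(i,u,v):
    d=np.array([(u-i["cx"])/i["fx"],-(v-i["cy"])/i["fy"],-1.])
    return np.array(i["xyz"]),R.from_rotvec(i["rotation"]).as_matrix()@d
def onplane(i,u,v,z):
    o,d=ray(i,u,v);return o+d*(z-o[2])/d[2]
E
python3 - <<'E'
from h import *
d=pickle.load(open("im0.pkl","rb"))
def crop(n,x,y,w,h,k,f):
    c=d[n]["pixels"][y:y+h,x:x+w,::-1]
    c=cv2.convertScaleAbs(cv2.resize(c,None,fx=k,fy=k,interpolation=cv2.INTER_CUBIC),alpha=1.3,beta=15)
    cv2.imwrite(f,c)
crop("top",240,110,200,150,4,"pics/top_c.png")
crop("scene",225,120,200,150,4,"pics/scene_c.png")
print(d["top"].keys())
E
```

```text
dict_keys(['pixels', 'fx', 'fy', 'cx', 'cy', 'xyz', 'rotation'])
```

View pics/top_c.png

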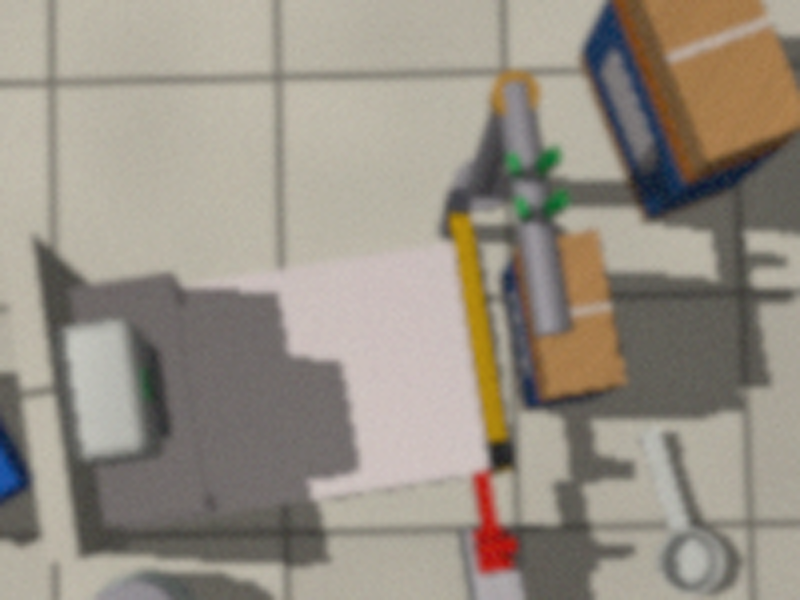

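View pics/scene_c.png

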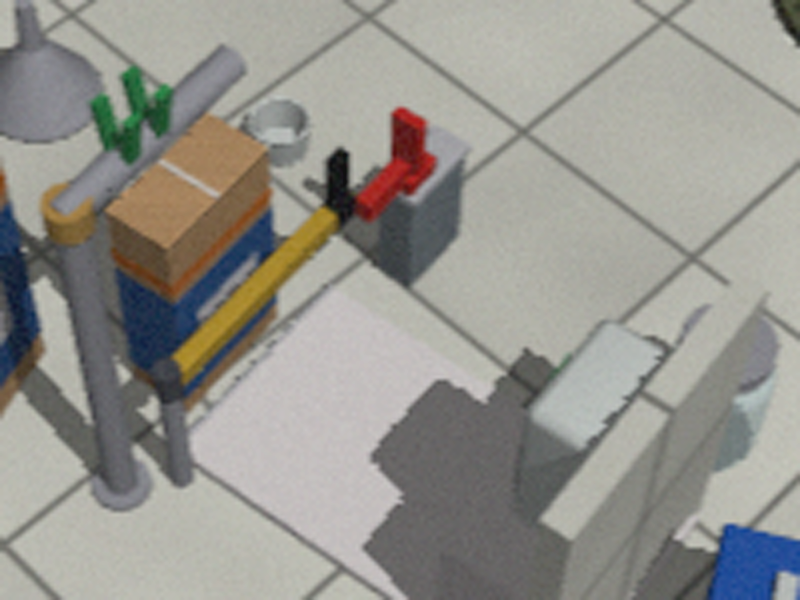

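```bash
cat > fit.py <<'E'
from h import *
from scipy.optimize import least_squares
d=pickle.load(open("im0.pkl","rb"))
T=lambda u,v:(240+(u+.5)/4-.5,110+(v+.5)/4-.5)
S=lambda u,v:(225+(u+.5)/4-.5,120+(v+.5)/4-.5)
C=[("top",(-15,-12,300),T(551,329)),("top",(-76,16,175),T(500,455)),("top",(-85,0,10),T(490,470)),("top",(-130,30,170),T(496,550)),
("scene",(-15,-12,300),S(233,62)),("scene",(-76,16,175),S(340,152)),("scene",(-130,30,170),S(408,112)),("scene",(96,16,134),S(167,370)),
("scene",(85,0,10),S(190,430)),("scene",(100,285,250),S(543,520)),("scene",(-100,305,250),S(767,293)),("scene",(-100,285,250),S(732,285)),("scene",(-188,14,102),S(437,130)),("scene",(-188,46,102),S(468,147))]
def W(p,P): 
    c,s=np.cos(p[3]),np.sin(p[3]);P=np.atleast_2d(P)/1000.
    return P@np.array([[c,s,0],[-s,c,0],[0,0,1]])+p[:3]
def res(p): return np.concatenate([proj(d[n],W(p,P))[0]-uv for n,P,uv in C])
r=least_squares(res,[.6,-.1,0,.1],loss="soft_l1")
if __name__=="__main__":
    print(r.x.round(4)); 
    for c,e in zip(C,res(r.x).reshape(-1,2)):print(c[0],c[1],e.round(1))
    z=r.x[2]
    Ri=lambda w:(np.array([[np.cos(r.x[3]),np.sin(r.x[3]),0],[-np.sin(r.x[3]),np.cos(r.x[3]),0],[0,0,1]])@(w-r.x[:3])*1000).round(1)
    for n,f,pts in(("scene",S,[(210,115),(270,155),(165,248),(108,208)]),("top",T,[(600,232),(625,383),(541,402),])):
        for q in pts:print("carton",n,Ri(onplane(d[n],*f(*q),z+.19)))
    for nm,q,h in(("scoopcup",(697,560),.03),("scooptip",(655,432),.03),):print(nm,Ri(onplane(d["top"],*T(*q),h)))
    for nm,q,h in(("jar",(275,265),.11),("tub",(223,222),.104),("funnel",(467,215),.05),("bigcartonlow",(407,160),.2)):print(nm,Ri(onplane(d["top"],*q,h)))
E
python3 fit.py
```

```text
[ 0.6262 -0.1076 -0.0013  0.1306]
top (-15, -12, 300) [0.7 1.3]
top (-76, 16, 175) [ 1.2 -0.5]
top (-85, 0, 10) [ 5.  -0.2]
top (-130, 30, 170) [-0.1 -2.4]
scene (-15, -12, 300) [ 0.7 -0.4]
scene (-76, 16, 175) [0.1 1.3]
scene (-130, 30, 170) [0.1 2.5]
scene (96, 16, 134) [ 0.2 -0. ]
scene (85, 0, 10) [-3.7  4.2]
scene (100, 285, 250) [-1.   0.7]
scene (-100, 305, 250) [ 1.1 -0.1]
scene (-100, 285, 250) [ 2.2 -2.5]
scene (-188, 14, 102) [ 0.1 -1.3]
scene (-188, 46, 102) [ 1.6 -0.1]
carton scene [-42.3 -63.6 190. ]
carton scene [-40.4 -12.4 190. ]
carton scene [ 55.3 -16.1 190. ]
carton scene [ 53.8 -64.1 190. ]
carton top [ 53.4 -64.5 190. ]
carton top [-43.9 -64.6 190. ]
carton top [-47.9 -10.4 190. ]
scoopcup [-168.5 -119.    31.3]
scooptip [ -74.5 -104.5   31.3]
jar [-150.1  268.2  111.3]
tub [-14.8 392.8 105.3]
funnel [ -94.  -278.3   51.3]
bigcartonlow [  64.5 -109.1  201.3]
```

The zoomed top view shows the lug at (500,455), tab at (496,550), pipe end at (551,328) and carton top corners at (600,232), (625,383) and (541,402). The scene zoom shows the tab top at (408,112), lug top at (340,152) and tongue end at (367,215). I'll refit without the step corners, which disagree because of shadow and nosing, then triangulate the key parts.

```bash
cat > fit2.py <<'E'
import fit
from fit import *
fit.C=[c for c in C if c[1][2]!=10 and c[1]!=(-130,30,170)]
r=least_squares(fit.res,[.6,-.1,0,.1],loss="soft_l1");p=r.x
M=np.array([[np.cos(p[3]),np.sin(p[3]),0],[-np.sin(p[3]),np.cos(p[3]),0],[0,0,1]])
Ri=lambda w:(M@(np.asarray(w)-p[:3])*1000).round(1)
def tri(a,b):
    A,B=[],[]
    for n,q in(("top",a),("scene",b)):
        o,dd=ray(d[n],*q);dd/=np.linalg.norm(dd);Q=np.eye(3)-np.outer(dd,dd);A.append(Q);B.append(Q@o)
    return np.linalg.lstsq(np.vstack(A),np.hstack(B),rcond=None)[0]
np.save("rack.npy",p)
E
python3 - <<'E'
from fit2 import *
print(p.round(4),np.abs(fit.res(p)).round(1))
for nm,a,b in(("tab top",(496,548),(408,112)),("lug top",(500,453),(340,152)),("tongue tip top",(481,474),(362,205)),("pipe end",(551,329),(233,62)),("cartA",(600,232),(108,208)),("cartB",(625,383),(210,115)),("cartC",(541,402),(270,155))):
    w=tri(T(*a),S(*b));print(nm,w.round(4),Ri(w))
print("big base corner top",Ri(onplane(d["top"],*T(650,215),0)),"scene",Ri(onplane(d["scene"],207,243,0)))
for z in(.2,.25,.28,.3):print(z,Ri(onplane(d["top"],*T(690,182),z)),"sc",Ri(onplane(d["scene"],207,204,z)),Ri(onplane(d["scene"],225,150,z)))
E
```

```text
[ 0.6277 -0.1074 -0.0013  0.1333] [0.6 0.6 1.1 1.1 0.3 0.  0.3 1.7 0.1 0.4 1.2 1.  0.8 0.1 1.9 2.3 0.3 1.
 1.2 0.1]
tab top [ 0.4898 -0.0961  0.1745] [-135.1   29.6  175.8]
lug top [ 0.5495 -0.0992  0.1816] [-76.4  18.6 182.9]
tongue tip top [ 0.5375 -0.0908  0.1237] [-87.2  28.4 125. ]
pipe end [ 0.6159 -0.1199  0.3009] [-13.4 -10.9 302.2]
cartA [ 0.6876 -0.1647  0.188 ] [ 51.7 -64.7 189.3]
cartB [ 0.5912 -0.1778  0.1863] [-45.5 -64.9 187.6]
cartC [ 0.5823 -0.1271  0.182 ] [-47.6 -13.5 183.3]
big base corner top [  82.4 -132.1    1.3] scene [ 207.9 -109.9    1.3]
0.2 [  73.  -124.1  201.3] sc [191.9 -74.9 201.3] [  47.8 -156.4  201.3]
0.25 [  65.7 -113.8  251.3] sc [210.2 -43.7 251.3] [  74.  -120.7  251.3]
0.28 [  61.3 -107.6  281.3] sc [221.1 -25.  281.3] [ 89.8 -99.3 281.3]
0.3 [  58.4 -103.5  301.3] sc [228.5 -12.5 301.3] [100.3 -85.  301.3]
```

```bash
cat > g.py <<'E'
import sys
from h import *
from bench import ctrl
p=np.load("rack.npy");Rk=R.from_rotvec([0,0,p[3]])
base=R.from_matrix(np.array([[0,1,0],[1,0,0],[0,0,-1.]]))  # tool x=rack y, tool y=rack x
def tgt(x,y,z,lean=0,yaw=0):
    return Rk.apply(np.array([x,y,z])/1000.)+p[:3], Rk*R.from_euler('z',yaw,degrees=True)*base*R.from_euler('y',lean,degrees=True)
def show(*a):
    s=ctrl.get_state();P,Q=np.array(s["position"]),R.from_rotvec(s["tool_rot"])
    t,q=tgt(*a);print("delta",(Q.inv().apply(t-P)/.3).round(3).tolist(),((Q.inv()*q).as_rotvec()/np.deg2rad(60)).round(3).tolist())
def st():
    s=ctrl.get_state();Q=R.from_rotvec(s["tool_rot"])
    print("t",round(s["time"],2),"rackpos",(Rk.inv().apply(np.array(s["position"])-p[:3])*1000).round(1),"lean/yaw",(Rk*base).inv().__mul__(Q).as_euler('yxz',degrees=True).round(1),"F",Rk.inv().apply(s["ft_force"]).round(1),"grip",np.round(s["grip_width"],2),np.round(s["grip_force"],1),"q",np.round(s["joint_positions"],2))
if __name__=="__main__":
    st()
    for a in sys.argv[1:]:
        print(a,end=" ");show(*map(float,a.split(",")))
E
python3 g.py -- 2>/dev/null; python3 g.py=1 2>/dev/null; python3 g.py -133,30,250 -133,30,135
```

```text
t 0.1 rackpos [-410.7 -429.   222.9] lean/yaw [-0.   0.1 72.3] F [-0.6  0.1 -0.4] grip 1.0 0.0 q [ 1.14  0.32 -0.07  1.45  0.02  1.37 -0.06]
-- t 0.1 rackpos [-410.7 -429.   222.9] lean/yaw [-0.   0.1 72.3] F [-0.6  0.1 -0.4] grip 1.0 0.0 q [ 1.14  0.32 -0.07  1.45  0.02  1.37 -0.06]
-133,30,250 delta [1.347, -1.177, -0.088] [-0.001, -0.001, -1.205]
-133,30,135 delta [1.347, -1.176, 0.295] [-0.001, -0.001, -1.205]
```

Call:
jog_arm(moves=[0.2,-0.17,-0.1,0,0,-0.18,0,0.4,-0.35,-0.1,0,0,-0.36,0,0.6,-0.52,-0.1,0,0,-0.54,0,0.75,-0.65,-0.1,0,0,-0.7,0,0.9,-0.8,-0.1,0,0,-0.85,0,0.95,-0.95,-0.1,0,0,-0.95,0,0.98,-0.98,-0.1,0,0,-1,0,0.98,-0.98,-0.1,0,0,-1,0])

```text
time: 1.1
position: [0.4189, -0.1919, 0.2527]
tool_rot: [2.302, 2.137, -0.0]
ft_force: [0.4, -0.5, 0.2]
grip_width: 0.5
grip_force: 0.0
```

```bash
python3 g.py -133,30,250
```

```text
t 1.1 rackpos [-218.2  -56.   254. ] lean/yaw [-0.  -0.  11.9] F [ 0.4 -0.5  0.2] grip 0.5 0.0 q [ 0.85 -0.09 -0.44  1.84 -0.04  1.39  0.34]
-133,30,250 delta [0.339, 0.219, 0.013] [0.0, 0.0, -0.198]
```

Call:
jog_arm(moves=[0.11,0.07,0,0,0,-0.1,0,0.22,0.14,0,0,0,-0.2,0,0.339,0.219,0,0,0,-0.198,0,0.339,0.219,0,0,0,-0.198,0,0.339,0.219,0,0,0,-0.198,0,0.339,0.219,0,0,0,-0.198,0,0.339,0.219,0,0,0,-0.198,0,0.339,0.219,0,0,0,-0.198,0])

```text
time: 2.1
position: [0.4915, -0.1007, 0.2526]
tool_rot: [2.079, 2.355, -0.0]
ft_force: [-0.7, -0.2, -0.3]
grip_width: 0.503
grip_force: 0.0
```

```bash
cat > wr.py <<'E'
import sys
from g import *
s=ctrl.get_state();i=ctrl.get_image("wrist");st()
tc=np.array(i["tool_from_camera"]);Q=R.from_rotvec(s["tool_rot"])
rot=Q*R.from_matrix(tc[:3,:3]);i["xyz"]=Q.apply(tc[:3,3])+s["position"];i["rotation"]=rot.as_rotvec()
pickle.dump(i,open("w.pkl","wb"));cv2.imwrite(f"pics/{sys.argv[1]}.png",i["pixels"][:,:,::-1])
h=cv2.cvtColor(i["pixels"],cv2.COLOR_RGB2HSV)
tor=lambda w:(Rk.inv().apply(w-p[:3])*1000).round(1)
m=(((h[...,0]<6)|(h[...,0]>174))&(h[...,1]>170)&(h[...,2]>80)).astype(np.uint8)
n,l,sx,c=cv2.connectedComponentsWithStats(m)
for k in range(1,n):
    if sx[k,4]>60:
        x,y,w,hh,a=sx[k];print("red",sx[k],[tor(onplane(i,u,v,p[2]+.17)).tolist() for u,v in((x,y),(x+w,y+hh))])
print("cam",tor(i["xyz"]),tc.round(3).tolist())
E
python3 wr.py w1; python3 g.py -133,30,135
```

```text
t 2.15 rackpos [-134.    24.9  253.9] lean/yaw [-0.  -0.   0.5] F [0.  0.2 0.4] grip 0.5 0.0 q [ 0.72  0.01 -0.57  1.75  0.01  1.38  0.27]
red [ 310  168   65   39 1229] [[-147.8, 52.2, 170.0], [-89.9, 15.7, 170.0]]
cam [-132.4  105.8  414.9] [[-0.0, 0.955, 0.296, 0.081], [1.0, 0.0, -0.001, 0.001], [-0.001, 0.296, -0.955, -0.161], [0.0, 0.0, 0.0, 1.0]]
t 2.15 rackpos [-134.    24.9  253.9] lean/yaw [-0.  -0.   0.5] F [0.  0.2 0.4] grip 0.5 0.0 q [ 0.72  0.01 -0.57  1.75  0.01  1.38  0.27]
-133,30,135 delta [0.017, 0.003, 0.396] [0.0, 0.0, -0.008]
```

View pics/w1.png

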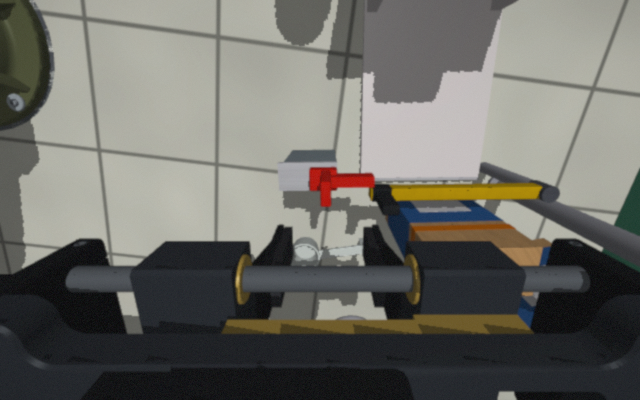

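The wrist view shows the tab upright at columns 320–331, with its top at row ~206. The fingers straddle column 328, so x is right. I'll cast the tab-top ray to check y.

```bash
python3 - <<'E'
from g import *
i=pickle.load(open("w.pkl","rb"))
for q in((321,206),(331,206),(321,198),(331,198)):print((Rk.inv().apply(onplane(i,*q,p[2]+.17)-p[:3])*1000).round(1))
E
python3 g.py -133,30,140
```

```text
[-138.8   17.1  170. ]
[-129.8   17.   170. ]
[-138.7   24.7  170. ]
[-129.7   24.6  170. ]
t 2.15 rackpos [-134.    24.9  253.9] lean/yaw [-0.  -0.   0.5] F [0.  0.2 0.4] grip 0.5 0.0 q [ 0.72  0.01 -0.57  1.75  0.01  1.38  0.27]
-133,30,140 delta [0.017, 0.003, 0.38] [0.0, 0.0, -0.008]
```

Call:
jog_arm(moves=[0.017,0,0.1,0,0,0,0,0.017,0,0.2,0,0,0,0,0.017,0,0.3,0,0,0,0,0.017,0,0.38,0,0,0,0,0.017,0,0.38,0,0,0,0,0.017,0,0.38,0,0,0,-1,0.017,0,0.38,0,0,0,-1,0.017,0,0.38,0,0,0,-1], newtons=20)

```text
time: 3.15
position: [0.4917, -0.0952, 0.1394]
tool_rot: [2.077, 2.355, 0.001]
ft_force: [-0.1, -0.3, -0.7]
grip_width: 0.241
grip_force: 0.0
```

```bash
python3 g.py -176,30,138
```

```text
t 3.15 rackpos [-133.2   30.1  140.7] lean/yaw [-0.1 -0.1  0.4] F [-0.1 -0.3 -0.7] grip 0.24 0.0 q [ 0.7   0.1  -0.59  1.9   0.06  1.16  0.22]
-176,30,138 delta [-0.002, -0.143, 0.009] [0.001, 0.001, -0.007]
```

Call:
jog_arm(moves=[0,0,0,0,0,0,-1,0,0,0,0,0,0,-1,0,0,0,0,0,0,-1,0,-0.035,0,0,0,0,-1,0,-0.07,0,0,0,0,-1,0,-0.105,0,0,0,0,-1,0,-0.14,0,0,0,0,-1,0,-0.14,0,0,0,0,-1])

```text
time: 4.15
position: [0.4532, -0.1003, 0.139]
tool_rot: [2.072, 2.35, 0.011]
ft_force: [14.4, -0.9, -8.6]
grip_width: 0.114
grip_force: 20.0
```

```bash
python3 wr.py w2|head -3
```

```text
t 4.2 rackpos [-172.1   30.2  140.3] lean/yaw [-0.1 -0.6  0.4] F [13.5 -3.3 -7.9] grip 0.11 20.0 q [ 0.74 -0.   -0.57  1.99 -0.    1.14  0.29]
red [ 302  208  102   57 2596] [[-183.4, 62.9, 170.0], [-131.5, 30.7, 170.0]]
cam [-172.2  111.5  301.1] [[-0.0, 0.955, 0.296, 0.081], [1.0, 0.0, -0.001, 0.001], [-0.001, 0.296, -0.955, -0.161], [0.0, 0.0, 0.0, 1.0]]
```

The keeper is back by about 39 mm and firm against its stop (14 N). I'll release and rise, then turn the hand 90° so it leans towards the robot, clear of the pipe end, for pushing the bar.

Call:
jog_arm(moves=[0,0.01,0,0,0,0,-0.3,0,0.01,0,0,0,0,-0.3,0,0.01,0,0,0,0,-0.3,0,0.01,-0.12,0,0,0,-0.3,0,0.01,-0.24,0,0,0,-0.3,0,0.01,-0.36,0,0,-0.1,-0.5,0,0.01,-0.36,0,0,-0.28,-1,0,0.01,-0.36,0,0,-0.45,-1])

```text
time: 5.2
position: [0.452, -0.0999, 0.2468]
tool_rot: [-1.462, -2.78, 0.0]
ft_force: [-0.2, -0.1, 0.5]
grip_width: 0.108
grip_force: 0.0
```

```bash
python3 g.py -76,-18,230,-20,90 -76,-18,118,-20,90
```

```text
t 5.2 rackpos [-173.1   30.8  248.1] lean/yaw [  0.    0.  -26.9] F [-0.2 -0.1  0.5] grip 0.11 0.0 q [ 0.73 -0.08 -0.53  1.84 -0.04  1.37  0.81]
-76,-18,230,-20,90 delta [-0.291, 0.215, 0.06] [-0.184, -0.299, -1.041]
-76,-18,118,-20,90 delta [-0.291, 0.215, 0.434] [-0.184, -0.299, -1.041]
```

Call:
jog_arm(moves=[-0.05,0.03,0,-0.03,-0.05,-0.17,-1,-0.1,0.06,0,-0.06,-0.1,-0.34,-1,-0.15,0.1,0,-0.09,-0.15,-0.52,-1,-0.2,0.14,0.02,-0.12,-0.2,-0.69,-1,-0.25,0.18,0.04,-0.15,-0.25,-0.86,-1,-0.291,0.215,0.06,-0.18,-0.3,-1,-1,-0.291,0.215,0.06,-0.18,-0.3,-1,-1,-0.291,0.215,0.06,-0.18,-0.3,-1,-1])

```text
time: 6.2
position: [0.5544, -0.1354, 0.2286]
tool_rot: [-0.115, 2.791, 0.027]
ft_force: [-0.4, 0.1, 0.2]
grip_width: 0.005
grip_force: 0.0
```

```bash
python3 g.py -76,-18,230,-20,90 -76,-18,118,-20,90; python3 wr.py w3|sed -n 2,3p
```

```text
t 6.2 rackpos [-76.3 -18.  229.9] lean/yaw [-20.   -0.3 -87.1] F [-0.4  0.2  0.2] grip 0.0 0.0 q [ 0.71 -0.08 -0.41  1.92 -0.19  0.98  2.03]
-76,-18,230,-20,90 delta [-0.001, -0.0, 0.0] [-0.012, -0.001, -0.047]
-76,-18,118,-20,90 delta [0.126, -0.002, 0.351] [-0.012, -0.001, -0.047]
red [ 367    4   51  103 2878] [[-193.4, 8.9, 170.0], [-135.1, 44.0, 170.0]]
cam [-207.3  -12.5  353.3] [[-0.0, 0.955, 0.297, 0.081], [1.0, 0.0, -0.0, -0.001], [-0.0, 0.297, -0.955, -0.161], [0.0, 0.0, 0.0, 1.0]]
```

View pics/w3.png

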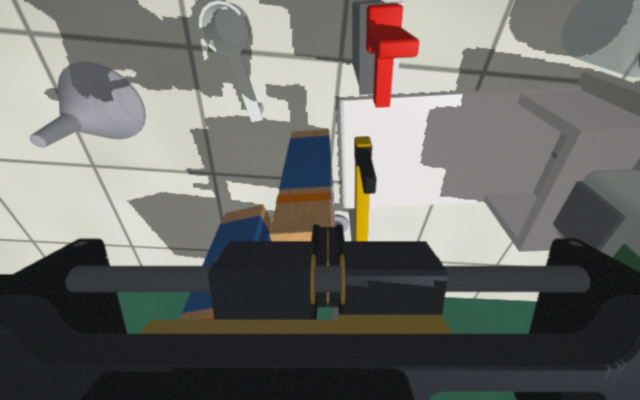

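The wrist view shows the keeper tongue (383,105) clear of the bar end (363,140), with the lug at (368,170) and the carton edge at column ~333. I'll descend beside the bar end.

Call:
jog_arm(moves=[0.03,0,0.08,-0.01,0,-0.05,-1,0.06,0,0.16,-0.01,0,-0.05,-1,0.09,0,0.25,-0.01,0,-0.05,-1,0.126,0,0.35,-0.01,0,-0.05,-1,0.126,0,0.35,-0.01,0,-0.05,-1,0.126,0,0.35,-0.01,0,-0.05,-1,0.126,0,0.35,-0.01,0,-0.05,-1,0.126,0,0.35,-0.01,0,-0.05,-1])

```text
time: 7.25
position: [0.556, -0.1357, 0.1183]
tool_rot: [-0.193, 2.784, 0.026]
ft_force: [-0.9, -0.0, -0.6]
grip_width: 0.006
grip_force: 0.0
```

```bash
python3 g.py -76,-6,118,-20,90 -61,56,118,-20,90 -41,80,118,-20,90 -19,99,118,-20,90 34,115,118,-20,90 77,116,118,-20,90 86,115,118,-20,90
```

```text
t 7.25 rackpos [-74.9 -18.6 119.6] lean/yaw [-20.1   0.3 -90.3] F [-0.9  0.1 -0.6] grip 0.01 0.0 q [ 0.69  0.03 -0.42  2.05 -0.18  0.74  2.1 ]
-76,-6,118,-20,90 delta [0.005, 0.042, 0.004] [-0.004, 0.002, 0.006]
-61,56,118,-20,90 delta [-0.043, 0.248, 0.02] [-0.004, 0.002, 0.006]
-41,80,118,-20,90 delta [-0.106, 0.328, 0.043] [-0.004, 0.002, 0.006]
-19,99,118,-20,90 delta [-0.175, 0.391, 0.068] [-0.004, 0.002, 0.006]
34,115,118,-20,90 delta [-0.342, 0.444, 0.128] [-0.004, 0.002, 0.006]
77,116,118,-20,90 delta [-0.476, 0.446, 0.178] [-0.004, 0.002, 0.006]
86,115,118,-20,90 delta [-0.504, 0.443, 0.188] [-0.004, 0.002, 0.006]
```

Call:
jog_arm(moves=[0.005,0.042,0.004,0,0,0,-1,-0.005,0.1,0.008,0,0,0,-1,-0.02,0.15,0.012,0,0,0,-1,-0.03,0.2,0.016,0,0,0,-1,-0.043,0.248,0.02,0,0,0,-1,-0.07,0.29,0.03,0,0,0,-1,-0.106,0.328,0.043,0,0,0,-1,-0.14,0.362,0.055,0,0,0,-1])

```text
time: 8.25
position: [0.5844, -0.0204, 0.1151]
tool_rot: [-0.195, 2.787, 0.028]
ft_force: [-1.5, -0.0, 0.7]
grip_width: 0.006
grip_force: 0.4
```

```bash
python3 g.py -19,99,118,-20,90 34,115,118,-20,90 77,116,118,-20,90 86,115,118,-20,90
python3 - <<'E'
from g import *
i=ctrl.get_image("scene");cv2.imwrite("pics/sA.png",cv2.resize(i["pixels"][100:300,200:420,::-1],None,fx=3,fy=3))
E
```

```text
t 8.25 rackpos [-31.3  92.  116.4] lean/yaw [-20.    0.3 -90.3] F [-1.5  0.2  0.7] grip 0.01 0.4 q [ 0.55  0.06 -0.54  2.04 -0.03  0.71  1.75]
-19,99,118,-20,90 delta [-0.041, 0.023, 0.009] [-0.002, -0.001, 0.006]
34,115,118,-20,90 delta [-0.207, 0.076, 0.069] [-0.002, -0.001, 0.006]
77,116,118,-20,90 delta [-0.342, 0.078, 0.118] [-0.002, -0.001, 0.006]
86,115,118,-20,90 delta [-0.37, 0.075, 0.128] [-0.002, -0.001, 0.006]
```

View pics/sA.png

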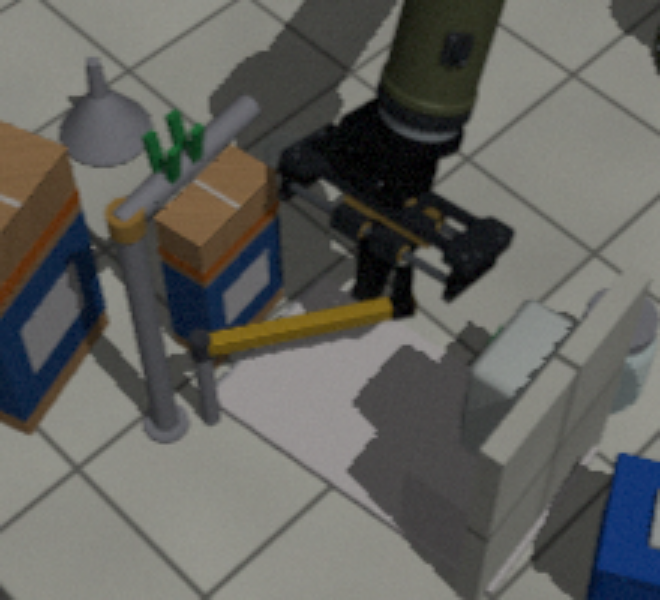

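The bar is about 0.7 rad open (lug at (400,300)), the finger is behind it and the carton is still upright at (220,240). I'll continue the arc.

Call:
jog_arm(moves=[-0.041,0.02,0.009,0,0,0,-1,-0.095,0.042,0.03,0,0,0,-1,-0.15,0.06,0.05,0,0,0,-1,-0.207,0.073,0.069,0,0,0,-1,-0.26,0.076,0.09,0,0,0,-1,-0.31,0.077,0.107,0,0,0,-1,-0.345,0.077,0.12,0,0,0,-1,-0.367,0.075,0.127,0,0,0,-1])

```text
time: 9.3
position: [0.6971, 0.017, 0.1168]
tool_rot: [-0.194, 2.787, 0.029]
ft_force: [-10.5, 1.2, 3.8]
grip_width: 0.002
grip_force: 5.5
```

```bash
python3 g.py 50,115,130,-20,90 30,115,250,-20,90
python3 - <<'E'
from g import *
i=ctrl.get_image("top");h=cv2.cvtColor(i["pixels"],cv2.COLOR_RGB2HSV)
m=((h[...,0]>18)&(h[...,0]<32)&(h[...,1]>180)&(h[...,2]>60)).astype(np.uint8)[100:280,230:450]
y,x=np.nonzero(m);q=np.array([Rk.inv().apply(onplane(i,u+230,v+100,p[2]+.129)-p[:3])*1000 for u,v in zip(x,y)])
print(len(q),q.min(0),q.max(0));f=cv2.fitLine(q[:,:2].astype(np.float32),cv2.DIST_L2,0,.01,.01).ravel();print(f)
E
```

```text
t 9.3 rackpos [ 85.3 114.1 118.1] lean/yaw [-19.9   0.2 -90.3] F [-10.2   2.5   3.8] grip 0.0 5.5 q [ 0.41  0.3  -0.53  1.78  0.19  0.76  1.52]
50,115,130,-20,90 delta [0.097, 0.003, -0.077] [-0.002, -0.001, 0.006]
30,115,250,-20,90 delta [0.023, 0.002, -0.476] [-0.002, -0.001, 0.006]
56 [100.8314652  -21.04822374 129.        ] [160.16425542 177.42972838 129.        ]
[  0.15535447  -0.9878588  106.94653    138.76283   ]
```

Force on the bar has risen to 10 N, so it is at its stop (about 1.65 rad). Next is retreating around the robot side to the carton's front.

```bash
python3 g.py 55,115,125,-20,90 40,110,220,-20,90 -60,70,270,-13,60 -160,30,280,-7,40
```

```text
t 9.35 rackpos [ 85.  114.2 117.9] lean/yaw [-19.9   0.2 -90.3] F [-5.3  1.7  3. ] grip 0.0 2.3 q [ 0.41  0.3  -0.53  1.78  0.19  0.76  1.52]
55,115,125,-20,90 delta [0.086, 0.003, -0.056] [-0.002, -0.002, 0.005]
40,110,220,-20,90 delta [0.025, -0.014, -0.371] [-0.002, -0.002, 0.005]
-60,70,270,-13,60 delta [0.283, -0.147, -0.641] [0.14, 0.113, 0.485]
-160,30,280,-7,40 delta [0.586, -0.279, -0.785] [0.192, 0.202, 0.817]
```

Call:
jog_arm(moves=[0.086,0,-0.056,0,0,0,-1,0.07,0,-0.2,0,0,0,-1,0.04,-0.01,-0.37,0,0,0,-1,0.15,-0.07,-0.5,0.05,0.04,0.17,-1,0.283,-0.147,-0.641,0.1,0.08,0.34,-1,0.42,-0.2,-0.71,0.14,0.12,0.5,-1,0.55,-0.26,-0.77,0.17,0.16,0.67,-1,0.586,-0.279,-0.785,0.19,0.2,0.817,-0.1])

```text
time: 10.35
position: [0.4637, -0.1013, 0.28]
tool_rot: [1.102, 2.812, -0.066]
ft_force: [0.1, -0.3, -0.2]
grip_width: 0.059
grip_force: 0.0
```

```bash
python3 g.py -170,-80,280,0,0 -130,-160,260,25,0 -130,-160,260,40,0
```

```text
t 10.35 rackpos [-161.8   27.8  281.3] lean/yaw [ -7.3  -0.2 -39.6] F [ 0.1 -0.3 -0.2] grip 0.06 0.0 q [ 0.64 -0.16 -0.47  1.85 -0.01  1.33  0.99]
-170,-80,280,0,0 delta [-0.257, -0.25, 0.037] [0.045, 0.116, 0.658]
-130,-160,260,25,0 delta [-0.537, -0.317, 0.14] [-0.099, 0.516, 0.66]
-130,-160,260,40,0 delta [-0.537, -0.317, 0.14] [-0.187, 0.755, 0.651]
```

Call:
jog_arm(moves=[-0.09,-0.085,0,0,0.03,0.17,-0.08,-0.17,-0.165,0,0,0.06,0.33,-0.08,-0.257,-0.25,0.02,0,0.1,0.5,-0.08,-0.35,-0.27,0.06,-0.04,0.25,0.56,-0.08,-0.45,-0.3,0.1,-0.08,0.4,0.62,-0.08,-0.537,-0.317,0.14,-0.12,0.53,0.65,-0.08,-0.537,-0.317,0.14,-0.16,0.66,0.65,-0.08,-0.537,-0.317,0.14,-0.187,0.755,0.651,-0.08])

```text
time: 11.35
position: [0.5231, -0.2829, 0.2554]
tool_rot: [-1.669, -1.918, -0.61]
ft_force: [-0.7, 1.6, -0.2]
grip_width: 0.456
grip_force: 0.0
```

```bash
python3 g.py -75,-125,210,40 -18,-110,158,40
```

```text
t 11.35 rackpos [-127.  -160.   256.7] lean/yaw [40.3  0.1 -0.3] F [-0.5  1.7 -0.2] grip 0.46 0.0 q [ 0.89  0.6  -0.29  1.18 -0.35  1.87  0.73]
-75,-125,210,40 delta [-0.012, 0.174, 0.193] [-0.005, -0.005, 0.003]
-18,-110,158,40 delta [-0.087, 0.365, 0.357] [-0.005, -0.005, 0.003]
```

Call:
jog_arm(moves=[-0.006,0.087,0.1,0,0,0,-0.08,-0.012,0.174,0.193,0,0,0,-0.08,-0.05,0.23,0.28,0,0,0,-0.08,-0.087,0.29,0.357,0,0,0,-0.08,-0.087,0.35,0.357,0,0,0,-0.08,-0.087,0.352,0.357,0,0,0,-0.08,-0.087,0.352,0.357,0,0,0,-0.08,-0.087,0.352,0.357,0,0,0,-0.08])

```text
time: 12.35
position: [0.6203, -0.2184, 0.1582]
tool_rot: [-1.67, -1.923, -0.607]
ft_force: [-0.8, -0.2, -0.3]
grip_width: 0.46
grip_force: 0.0
```

```bash
python3 g.py -22,-75,155,40 -22,-40,155,40 -22,-10,150,40 -22,10,145,40; python3 wr.py w4 >/dev/null
python3 - <<'E'
from g import *
i=ctrl.get_image("scene");a=i["pixels"][100:300,180:400,::-1]
b=pickle.load(open("w.pkl","rb"))["pixels"][:,:,::-1]
cv2.imwrite("pics/sB.png",np.hstack([cv2.resize(a,(400,364)),cv2.resize(b,(400,250))[:250].__class__(cv2.copyMakeBorder(cv2.resize(b,(400,250)),0,114,0,0,0).shape,np.uint8,cv2.copyMakeBorder(cv2.resize(b,(400,250)),0,114,0,0,0).tobytes())]))
E
```

```text
t 12.35 rackpos [ -22.1 -109.   159.5] lean/yaw [40.   0.1 -0.4] F [-0.8 -0.1 -0.3] grip 0.46 0.0 q [ 0.75  0.74 -0.31  1.16 -0.35  1.69  0.65]
-22,-75,155,40 delta [0.077, 0.001, 0.084] [-0.005, -0.001, 0.005]
-22,-40,155,40 delta [0.167, 0.002, 0.159] [-0.005, -0.001, 0.005]
-22,-10,150,40 delta [0.232, 0.003, 0.237] [-0.005, -0.001, 0.005]
-22,10,145,40 delta [0.273, 0.003, 0.292] [-0.005, -0.001, 0.005]
```

View pics/sB.png

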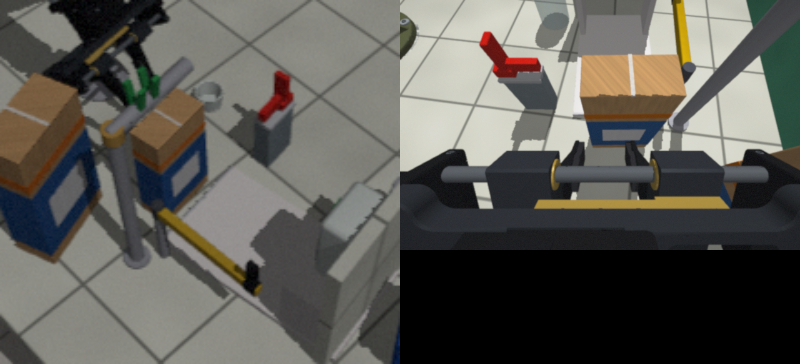

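The bar is fully open (lug at (252,275)), the keeper is back and the carton is upright, with the fingers just in front of it. I'll push it slowly.

Call:
jog_arm(moves=[0.05,0,0.055,0,0,0,-0.08,0.077,0,0.084,0,0,0,-0.08,0.1,0,0.1,0,0,0,-0.08,0.12,0,0.12,0,0,0,-0.08,0.14,0,0.14,0,0,0,-0.08,0.155,0,0.15,0,0,0,-0.08,0.167,0,0.159,0,0,0,-0.08,0.18,0,0.17,0,0,0,-0.08])

```text
time: 13.45
position: [0.6103, -0.1439, 0.1536]
tool_rot: [-1.668, -1.923, -0.608]
ft_force: [0.3, -0.3, -0.5]
grip_width: 0.459
grip_force: 0.0
```

```bash
python3 g.py -22,-20,150,40 -22,-8,145,40 -22,5,145,40
```

```text
t 13.45 rackpos [-22.1 -33.8 154.9] lean/yaw [40.1  0.1 -0.5] F [ 0.2 -0.3 -0.5] grip 0.46 0.0 q [ 0.72  0.65 -0.34  1.33 -0.38  1.59  0.62]
-22,-20,150,40 delta [0.025, 0.001, 0.042] [-0.006, -0.001, 0.006]
-22,-8,145,40 delta [0.045, 0.001, 0.081] [-0.006, -0.001, 0.006]
-22,5,145,40 delta [0.078, 0.002, 0.109] [-0.006, -0.001, 0.006]
```

Run:
```python
from g import *
i=ctrl.get_image("scene");a=i["pixels"][100:300,180:400,::-1]
cv2.imwrite("pics/sC.png",cv2.resize(a,None,fx=2.5,fy=2.5))
```

```text
(no output)
```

View pics/sC.png

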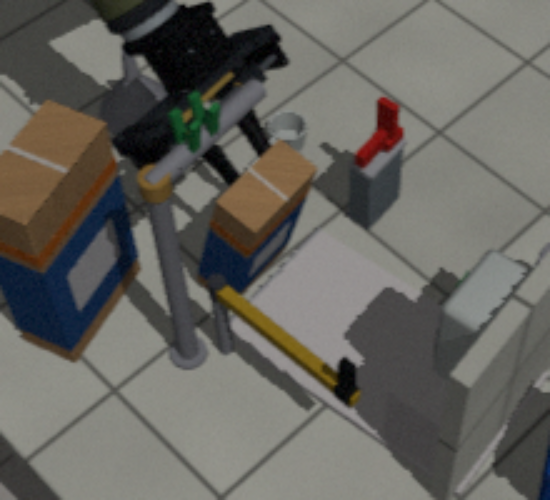

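The carton is tipping, with its top at (265,190) leaning over the step. I'll advance a little more.

Call:
jog_arm(moves=[0.01,0,0.02,0,0,0,-0.08,0.025,0,0.042,0,0,0,-0.08,0.035,0,0.06,0,0,0,-0.08,0.045,0,0.08,0,0,0,-0.08,0.045,0,0.08,0,0,0,-0.08,0.045,0,0.08,0,0,0,-0.08,0.045,0,0.08,0,0,0,-0.08,0.045,0,0.08,0,0,0,-0.08])

```text
time: 14.5
position: [0.6067, -0.1187, 0.144]
tool_rot: [-1.668, -1.923, -0.608]
ft_force: [0.1, 0.8, 0.1]
grip_width: 0.461
grip_force: 0.0
```

```bash
cat > chk.py <<'E'
from g import *
st()
i=ctrl.get_image("scene");h=cv2.cvtColor(i["pixels"],cv2.COLOR_RGB2HSV)
j=ctrl.get_image("top")
a=cv2.resize(i["pixels"][120:290,230:420,::-1],(400,358));b=cv2.resize(j["pixels"][115:285,240:430,::-1],(400,358))
cv2.imwrite("pics/"+sys.argv[1],np.hstack([a,b]));pickle.dump((i,j),open("c.pkl","wb"))
E
python3 chk.py d.png
```

```text
t 14.5 rackpos [-22.3  -8.4 145.3] lean/yaw [40.1  0.1 -0.5] F [0.2 0.8 0.1] grip 0.46 0.0 q [ 0.71  0.63 -0.35  1.38 -0.39  1.54  0.61]
```

View pics/d.png

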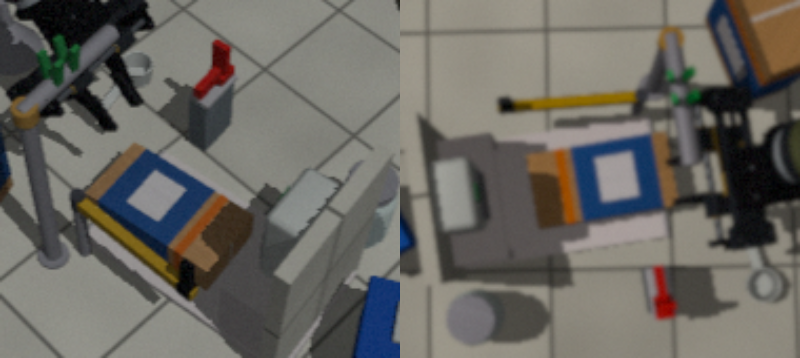

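The carton lies flat on its back on the step, with its label up. In the top panel its top end is at x≈530 and its foot at x≈675. I'll convert those corners numerically.

```bash
python3 - <<'E'
from g import *
i,j=pickle.load(open("c.pkl","rb"))
k=400/190
for n,q in(("topend L",(128,155)),("topend R",(133,228)),("foot L",(268,133)),("foot R",(277,206))):
    print(n,(Rk.inv().apply(onplane(j,240+q[0]/k,115+q[1]*170/358,p[2]+.06)-p[:3])*1000).round(1))
E
python3 g.py -20,-40,140,40 -20,-50,60,40 -20,-45,35,40
```

```text
topend L [ 47.7 171.9  60. ]
topend R [-50.  179.8  60. ]
foot L [ 48.3 -17.9  60. ]
foot R [-50.1 -14.1  60. ]
t 14.6 rackpos [-22.4  -8.3 145.3] lean/yaw [40.1  0.1 -0.5] F [ 0.  -0.4  0.4] grip 0.46 0.0 q [ 0.71  0.63 -0.35  1.38 -0.39  1.54  0.61]
-20,-40,140,40 delta [-0.092, 0.007, -0.055] [-0.006, -0.001, 0.006]
-20,-50,60,40 delta [-0.289, 0.007, 0.128] [-0.006, -0.001, 0.006]
-20,-45,35,40 delta [-0.33, 0.007, 0.202] [-0.006, -0.001, 0.006]
```

Call:
jog_arm(moves=[-0.06,0,-0.04,0,0,0,-0.08,-0.14,0,-0.08,0,0,0,-0.08,-0.22,0.002,-0.02,0,0,0,-0.08,-0.28,0.002,0.07,0,0,0,-0.08,-0.31,0.003,0.14,0,0,0,-0.08,-0.33,0.003,0.185,0,0,0,-0.08,-0.33,0.003,0.185,0,0,0,-0.08,-0.33,0.003,0.185,0,0,0,-0.08])

```text
time: 15.6
position: [0.6138, -0.1581, 0.0388]
tool_rot: [-1.668, -1.924, -0.609]
ft_force: [0.3, -1.1, -0.2]
grip_width: 0.462
grip_force: 0.0
```

```bash
python3 g.py -21,-20,38,40 -21,20,38,42 -21,60,38,45 -21,80,38,45 -21,90,38,45
```

```text
t 15.6 rackpos [-20.5 -48.4  40.1] lean/yaw [40.  -0.  -0.5] F [ 0.2 -1.1 -0.2] grip 0.46 0.0 q [ 0.72  0.78 -0.32  1.36 -0.35  1.45  0.7 ]
-21,-20,38,40 delta [0.068, -0.001, 0.066] [-0.005, -0.001, 0.007]
-21,20,38,42 delta [0.17, 0.0, 0.152] [-0.005, 0.033, 0.007]
-21,60,38,45 delta [0.272, 0.002, 0.238] [-0.005, 0.083, 0.007]
-21,80,38,45 delta [0.323, 0.002, 0.281] [-0.005, 0.083, 0.007]
-21,90,38,45 delta [0.349, 0.002, 0.302] [-0.005, 0.083, 0.007]
```

Call:
jog_arm(moves=[0.035,0,0.033,0,0,0,-0.08,0.068,0,0.066,0,0,0,-0.08,0.085,0,0.08,0,0.005,0,-0.08,0.105,0,0.096,0,0.01,0,-0.08,0.125,0,0.113,0,0.018,0,-0.08,0.14,0,0.127,0,0.024,0,-0.08,0.155,0,0.14,0,0.03,0,-0.08,0.17,0,0.152,0,0.033,0,-0.08])

```text
time: 16.6
position: [0.6036, -0.0905, 0.0358]
tool_rot: [-1.648, -1.898, -0.633]
ft_force: [1.1, -3.8, 3.9]
grip_width: 0.458
grip_force: 2.4
```

```bash
cat > meas.py <<'E'
from g import *
st()
j=ctrl.get_image("top");h=cv2.cvtColor(j["pixels"],cv2.COLOR_RGB2HSV)
m=((h[...,0]>105)&(h[...,0]<122)&(h[...,1]>140)&(h[...,2]>40)).astype(np.uint8)
m[:, :250]=0;m[:,378:]=0;m[:150]=0;m[245:]=0
m=cv2.morphologyEx(m,cv2.MORPH_CLOSE,np.ones((25,25)))
c=max(cv2.findContours(m,0,2)[0],key=cv2.contourArea)[:,0]
q=np.array([(Rk.inv().apply(onplane(j,u,v,p[2]+.06)-p[:3])*1000)[:2] for u,v in c],np.float32)
print("blue minAreaRect",cv2.minAreaRect(q),"min/max",q.min(0),q.max(0))
E
python3 meas.py; python3 g.py -21,40,38,43.5 -21,60,38,45 -21,80,38,45 -21,90,38,45
```

```text
t 16.6 rackpos [-21.7  19.9  37.1] lean/yaw [42.1  0.  -0.4] F [ 0.6 -3.9  3.9] grip 0.46 2.4 q [ 0.7   0.74 -0.36  1.47 -0.39  1.38  0.68]
blue minAreaRect ((1.0217552185058594, 103.08891296386719), (96.83965301513672, 103.12081146240234), 0.4751431345939636) min/max [-47.66038  51.18176] [ 49.265167 154.69774 ]
t 16.65 rackpos [-21.8  21.2  37.2] lean/yaw [42.1  0.1 -0.5] F [-0.1 -2.6  3.1] grip 0.46 2.0 q [ 0.7   0.74 -0.36  1.47 -0.39  1.38  0.68]
-21,40,38,43.5 delta [0.048, 0.003, 0.04] [-0.007, 0.023, 0.006]
-21,60,38,45 delta [0.098, 0.004, 0.085] [-0.007, 0.048, 0.006]
-21,80,38,45 delta [0.147, 0.004, 0.129] [-0.007, 0.048, 0.006]
-21,90,38,45 delta [0.172, 0.005, 0.152] [-0.007, 0.048, 0.006]
```

Pushing straight (yaw 0.5°, x ≈ 1 mm, about 4 N). I'll continue.

Call:
jog_arm(moves=[0.018,0.003,0.016,0,0.008,0,-0.08,0.036,0.003,0.031,0,0.016,0,-0.08,0.053,0.003,0.047,0,0.024,0,-0.08,0.071,0.003,0.062,0,0.032,0,-0.08,0.089,0.003,0.078,0,0.04,0,-0.08,0.107,0.003,0.093,0,0.045,0,-0.08,0.124,0.003,0.109,0,0.048,0,-0.08,0.135,0.003,0.118,0,0.048,0,-0.08])

```text
time: 17.65
position: [0.5962, -0.0359, 0.0363]
tool_rot: [-1.615, -1.863, -0.667]
ft_force: [0.2, -1.5, -1.3]
grip_width: 0.459
grip_force: 1.0
```

```bash
python3 meas.py; python3 g.py -21,88,38,45 -21,95,38,45
```

```text
t 17.65 rackpos [-21.7  75.1  37.6] lean/yaw [45.   0.1 -0.5] F [-0.  -1.5 -1.3] grip 0.46 1.0 q [ 0.68  0.72 -0.39  1.54 -0.44  1.34  0.66]
blue minAreaRect ((0.9977226257324219, 158.4452362060547), (97.69515228271484, 103.03665161132812), 0.5812958478927612) min/max [-47.4366 106.5887] [ 49.69092 210.3136 ]
t 17.7 rackpos [-21.6  75.6  37.9] lean/yaw [45.   0.1 -0.6] F [ 0.1 -1.6 -0.8] grip 0.46 0.5 q [ 0.68  0.72 -0.39  1.54 -0.44  1.34  0.66]
-21,88,38,45 delta [0.029, 0.003, 0.029] [-0.008, -0.0, 0.006]
-21,95,38,45 delta [0.046, 0.003, 0.045] [-0.008, -0.0, 0.006]
```

Call:
jog_arm(moves=[0.008,0.001,0.008,0,0,0,-0.08,0.015,0.001,0.015,0,0,0,-0.08,0.022,0.001,0.022,0,0,0,-0.08,0.028,0.001,0.028,0,0,0,-0.08,0.033,0.001,0.033,0,0,0,-0.08,0.038,0.001,0.038,0,0,0,-0.08,0.041,0.001,0.041,0,0,0,-0.08,0.041,0.001,0.041,0,0,0,-0.08])

```text
time: 18.7
position: [0.5952, -0.0239, 0.0364]
tool_rot: [-1.623, -1.865, -0.666]
ft_force: [-0.4, -10.4, 2.8]
grip_width: 0.459
grip_force: 5.3
```

```bash
python3 meas.py
```

```text
t 18.7 rackpos [-21.1  87.1  37.7] lean/yaw [44.6  0.  -0.3] F [ -1.8 -10.3   2.8] grip 0.46 5.3 q [ 0.67  0.71 -0.4   1.56 -0.45  1.32  0.66]
blue minAreaRect ((2.1910667419433594, 166.33779907226562), (97.00812530517578, 97.19233703613281), 89.7590103149414) min/max [-46.587772 117.89832 ] [ 50.770775 214.74857 ]
```

10 N at y = 87 mm as expected, so the carton is home. I'll back off the way I came.

Call:
jog_arm(moves=[-0.03,0,-0.03,0,0,0,-0.08,-0.09,0,-0.09,0,0,0,-0.08,-0.17,0,-0.17,0,-0.02,0,-0.08,-0.25,0,-0.25,0,-0.05,0,-0.08,-0.32,0,-0.32,0,-0.08,0,-0.08,-0.34,0,-0.36,0,-0.08,0,-0.08,-0.34,0,-0.36,0,-0.08,0,-0.08,-0.34,0,-0.36,0,-0.08,0,-0.08])

```text
time: 19.75
position: [0.6153, -0.1647, 0.0409]
tool_rot: [-1.664, -1.922, -0.609]
ft_force: [-0.8, 0.1, 0.2]
grip_width: 0.462
grip_force: 0.0
```

```bash
python3 meas.py
python3 - <<'E'
from g import *
j=ctrl.get_image("top");h=cv2.cvtColor(j["pixels"],cv2.COLOR_RGB2HSV)
T=lambda q,z:(Rk.inv().apply(onplane(j,*q,p[2]+z)-p[:3])*1000).round(1)
m=(((h[...,0]<6)|(h[...,0]>174))&(h[...,1]>170)&(h[...,2]>80));m[:,:300]=0;y,x=np.nonzero(m);print("red",T((x.mean(),y.max()),.17),T((x.mean(),y.min()),.129))
m=((h[...,0]>18)&(h[...,0]<32)&(h[...,1]>180)&(h[...,2]>60)).astype(np.uint8);m[:100]=0;m[200:]=0;m[:,:250]=0;m[:,350:]=0
y,x=np.nonzero(m);q=np.array([T((u,v),.129)[:2] for u,v in zip(x,y)],np.float32);print("bar",cv2.fitLine(q,cv2.DIST_L2,0,.01,.01).ravel(),len(q))
# brown foot of the carton
m=((h[...,0]>5)&(h[...,0]<20)&(h[...,1]>80)).astype(np.uint8);m[:150]=0;m[245:]=0;m[:,:250]=0;m[:,360:]=0
y,x=np.nonzero(m);q=np.array([T((u,v),.06)[:2] for u,v in zip(x,y)],np.float32);q=q[(abs(q[:,0])<40)];print("foot edge y",np.percentile(q[:,1],[1,3,5]),len(q))
E
```

```text
t 19.75 rackpos [-19.9 -55.1  42.2] lean/yaw [40.3  0.1 -0.6] F [-0.8  0.2  0.2] grip 0.46 0.0 q [ 0.72  0.79 -0.32  1.34 -0.34  1.47  0.7 ]
blue minAreaRect ((2.0264053344726562, 166.32876586914062), (97.46635437011719, 96.43689727783203), 0.15764008462429047) min/max [-46.587772 118.10813 ] [ 50.770775 214.66428 ]
red [-182.7   35.4  170. ] [-126.1   23.   129. ]
bar [7.4398927e-02 9.9722856e-01 1.0010705e+02 1.0234185e+02] 227
foot edge y [94.38200111 94.80000305 95.25500031] 192
```

```bash
python3 -c "
from bench import ctrl
print(ctrl.close_job())"
```

```text
the job is handed in; nothing more can be done
None
```

I handed the job in at about 20 s of the 72 s allowed. The carton lies flat and square on its back in the niche, its top end within about 1 mm of the end wall. The keeper is drawn back about 39 mm, the bar is open about 1.65 rad, and the hand is clear of everything. I never touched the tub, jar, funnel or scoop, but did not re-measure them at the end, and the hand-in returned no verdict.

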